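# Pair the wax tins with their lidded docks

### The job

Two tins of wax lie on the table and each belongs in one of the two docks, the one whose fence and hinged lid are its size. Slide each tin, flat on the table and never lifted or tipped, into its matching dock right back against the curved fence, and press both lids fully shut over the tins. Leave everything else where it is.

Things in the scene. Friction and masses are not known exactly. Their poses are not given: they have to be found in the camera images.
- small_tin: The smaller round tin: bare aluminium, 92 mm in diameter, 32 mm high, filled flush to the brim with hard beige wax (a solid disc, about 250 g). Loose on the table; too wide to grasp, slides when pushed. Origin: centre of its underside; z up.
- large_tin: The larger round tin: bare aluminium, 118 mm in diameter, 32 mm high, filled flush to the brim with hard beige wax (a solid disc, about 400 g). Loose on the table; too wide to grasp, slides when pushed. Origin: centre of its underside; z up.
- small_dock: Dock for the small tin, fixed to the table, no floor: a curved steel fence 20 mm high, inner radius 48 mm, 4 mm thick, hugging the back third of the tin, a plywood hinge block behind it. Origin: on the table at the centre of the fence's curve, where the tin's centre belongs. x points to the back, away from the open mouth: the tin comes in along +x. z up.
- small_lid (a joint): Hinge of that lid, rad: 0 = fully shut, level; 1.5 = nearly upright. Starts open, leaning over the mouth; a stiff hinge keeps it where it is left (about 1.5 N at the tab moves it). Round aluminium disc 106 mm across, 4 mm thick, with a rim 11 mm deep (inside diameter 102 mm) that drops over the tin. Shut, its top is 40 mm, its rim's edge 25 mm above the table.
- small_hinge (a point): Middle of that lid's hinge axis, 60 mm behind the dock's origin, 36 mm above the table; the axis runs along the dock's y. It does not move.
- small_tab (a point): Middle of the upper (outer) face of the flat tab, 34 mm wide, 26 mm long, 4 mm thick, on the lid's edge farthest from the hinge, 123 mm from the hinge axis; moves with the lid. Press here to shut the lid. z is the lid's outward normal: up when shut, leaning towards the back of the dock when open.
- large_dock: Dock for the large tin, fixed to the table, no floor: a curved steel fence 20 mm high, inner radius 61 mm, 4 mm thick, hugging the back third of the tin, a plywood hinge block behind it. Origin: on the table at the centre of the fence's curve, where the tin's centre belongs. x points to the back, away from the open mouth: the tin comes in along +x. z up.
- large_lid (a joint): Hinge of that lid, rad: 0 = fully shut, level; 1.5 = nearly upright. Starts open, leaning over the mouth; a stiff hinge keeps it where it is left (about 1.5 N at the tab moves it). Round aluminium disc 132 mm across, 4 mm thick, with a rim 11 mm deep (inside diameter 128 mm) that drops over the tin. Shut, its top is 40 mm, its rim's edge 25 mm above the table.
- large_hinge (a point): Middle of that lid's hinge axis, 73 mm behind the dock's origin, 36 mm above the table; the axis runs along the dock's y. It does not move.
- large_tab (a point): Middle of the upper (outer) face of the flat tab, 34 mm wide, 26 mm long, 4 mm thick, on the lid's edge farthest from the hinge, 149 mm from the hinge axis; moves with the lid. Press here to shut the lid. z is the lid's outward normal: up when shut, leaning towards the back of the dock when open.
- wax_block: Bystander: beige block of wax, 85 x 55 x 45 mm. Origin: centre of its underside.
- jar: Bystander: closed amber glass jar standing upright, 64 mm across, 100 mm high. Origin: centre of its underside.
- scraper: Bystander: spatula lying flat, 170 mm long along its x. Origin: underside, about mid-length.
- glass: Bystander: drinking glass standing upright, 72 mm across at the rim, 95 mm high. Origin: centre of its underside.
Mind the look-alikes: they are no part of the job. Leave any black or red look-alike of the large_dock alone.

How it is judged:
By the outcome, as a careful person would: the job done as asked, in the order asked, and still so for the second after the job is handed in, with the robot touching nothing.
It also fails if it takes over 72 s, if anything falls off the work surface, if the arm or the gripper's body presses on something with over 40 N, if the wrist force passes 120 N, or if a joint passes its speed limit or range.

### The arm

A 6-joint arm with a two-finger parallel gripper is mounted at the origin on the work surface. World frame = base frame: x ahead of the robot, y to its left, z up, the work surface at z = 0. Lengths are in m, angles in rad, forces in N, time in s.
With the tool pointing down it reaches from about 0.375 to 0.975 m from the base axis. Payload 3.8 kg.
Tool frame: the origin (TCP) lies on the centre line of the jaws, within the pads' length; the fingertips stand 17 mm ahead of it and the grasp point (between the pads) lies 2 mm behind it (bot.tip_extent is the distance from the TCP to the fingertips, in m); z points along the fingers, y is the line along which they close (so a half turn about z gives the same grasp; the last joint's range is limited). The gripper opens to 85 mm and grips with 20 to 120 N. Pads are 22 mm wide; open, the fingers measure 114 mm over their backs; the gripper's body (76 mm by 85 mm) begins 54 mm behind the grasp point. The pads swing forward as they close: fully open they stand 13 mm farther back than shut.
Start: joints at [-1.165, 0.264, 1.604, -0, 1.274, -0.037], TCP at [0.289, -0.61, 0.225] pointing down, gripper open.
Joint ranges: [-2.63, 2.63], [-0.94, 2.18], [0.31, 2.57], [-1.31, 4.45], [0, 2.66], [-2.55, 2.55]. Speed limits (rad/s): [2.57, 2.57, 3.14, 3.14, 3.14, 3.14].

### API

Orientations are given as a rotation vector (axis times angle).
In Python, from workcell import readout, read_camera, finish_job, bot gives the robot as it stands.
- The arm moves only by the tool jog_arm, never from a script. Its argument "deltas" is one flat list of numbers, 7 for each row, row after row: the shift along the tool's x, y, z in m, then the turn, a rotation vector about the tool's x, y, z in degrees, then the gripper command: -1 is shut, 1 is fully open, values between are in proportion. A call has 1 to 8 rows; each row is the pose to reach, as a shift and turn from the pose commanded when the call began, along the tool's axes at that moment; what a row does not reach only later rows make up. A row lasts 1/10 s, in which the tool goes at most 50 mm and 8.59 degrees, less where a joint would pass 70% of its speed; a pose out of reach is approached as far as the arm can. A call with a gripper value outside its range is refused whole. The fingers move at their own pace and stop on an object; "squeeze" is the grip in N (left out, the last holds). Time passes only in rows, so rows that repeat a pose let the fingers close. It gives the time, the measured TCP pose, the force, the opening and the grip force at its end, in the units of the state.
- readout.read_state(): the state, without advancing time (a new reading comes with each control period).
- read_camera(name): name is "scene" or "side" or "wrist"; returns a dict with "color" (384x512x3 uint8, blue, green, red), "fx", "fy", "cx", "cy" (pixels), "origin" and "attitude" of the camera in the world. Camera axes: x right, y down, z forward; pixel columns grow to the right and rows downward; lengths in m; the calibration is good to about 2 mm. A picture is of the moment at which its call begins. There is no depth.
- finish_job(): hands the job in; it is judged then, once.
The state is a dict: "time": time; "q": joint angles; "joint_vel": joint speeds; "joint_torque": joint torques, N m; "tool_pos": TCP position; "tcp_rot": TCP orientation; "wrist_force": force on the tool from outside, world axes, zero at the start; "torque": the same for the moment, N m; "width": opening from 0.0 (shut) to 1.0 (fully open); "grip_force": force on a finger pad.
Only numpy, scipy, OpenCV 4.12 (cv2) and the standard library are available. Lean on these libraries where they do the work, as an engineer would, in place of code of your own. Each camera call takes 0.05 s, during which the arm holds its last target. There are 200 camera calls.

## Working session

There is one attempt and no reset: what is moved stays moved. The work goes in short steps, Python scripts to look and compute and a tool call to move; the robot and the scene stay as the last step left them, time stands still between calls to the robot, and variables do not carry over. Pictures are saved under pics/ and viewed, at most 10 in all, crops included, and the job is handed in when it is done.

Besides the shell and the picture viewer there is one more tool, called after "Emit:" as name(argument=value, ...), one argument or row to a line, values as JSON. jog_arm: Moves the arm, as the interface text tells. Its arguments: {"type":"object","properties":{"deltas":{"type":"array"},"squeeze":{"type":"number"}},"required":["deltas"]}

```bash
mkdir -p pics; ls
python3 - <<'E'
from workcell import readout, read_camera, bot
import cv2
s=readout.read_state();print(s['time'],s['tool_pos'],s['tcp_rot'],s['width'])
for n in("scene","side"):
    c=read_camera(n);cv2.imwrite(f'pics/{n}0.png',c['color']);print(n,c['fx'],c['cx'],c['cy'],c['origin'],c['attitude'])
E
```

```text
pics
0.0 [ 0.28890969 -0.60920224  0.22403573] [-3.06270664e+00 -6.89411504e-01  6.70882043e-04] 1.0005267643466644
scene 409.4433854285011 258.6184368211091 187.3204835725936 [1.01722596 0.47755942 0.79877541] [-1.02570812 -2.43597438  1.06621002]
side 352.1567950545422 256.18927238834743 195.87628883856834 [0.06201164 0.65012364 0.98717447] [-0.640264    2.71198838 -1.02003718]
```

View pics/scene0.png

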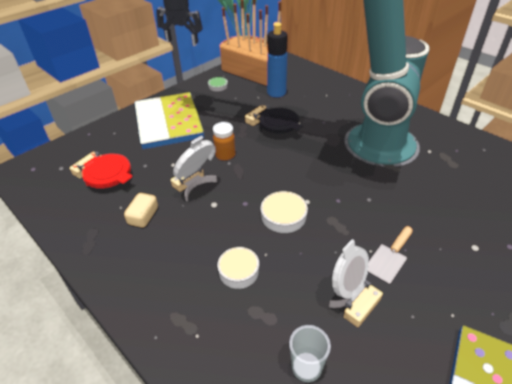

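View pics/side0.png

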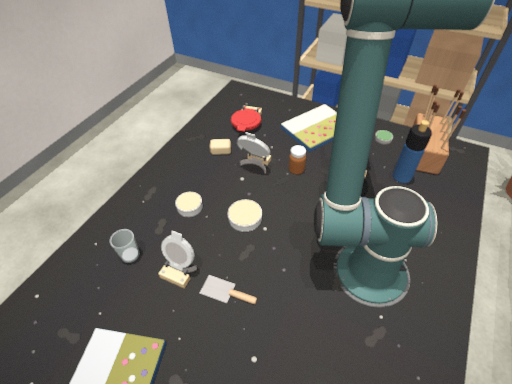

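Scene view: tins at (285,210) and (239,266); docks at (193,170) and (355,285); red and black look-alikes apart, jar at (223,140), block (141,210), glass (309,352), scraper (393,255). Next I zoom on the docks and measure.

```bash
cat > h.py <<'E'
import numpy as np, cv2
from scipy.spatial.transform import Rotation as R
from workcell import readout, read_camera, bot
def ray(c,u,v):
    d=np.array([(u-c['cx'])/c['fx'],(v-c['cy'])/c['fy'],1.])
    return np.array(c['origin']),R.from_rotvec(c['attitude']).as_matrix()@d
def plane(c,u,v,z):
    o,d=ray(c,u,v); return o+d*(z-o[2])/d[2]
def proj(c,p):
    q=R.from_rotvec(c['attitude']).as_matrix().T@(np.array(p)-c['origin'])
    return np.array([c['fx']*q[0]/q[2]+c['cx'],c['fy']*q[1]/q[2]+c['cy']])
def tri(c1,p1,c2,p2):
    A=[];b=[]
    M=np.zeros((3,3));y=np.zeros(3)
    for c,p in((c1,p1),(c2,p2)):
        o,d=ray(c,*p);d/=np.linalg.norm(d);P=np.eye(3)-np.outer(d,d);M+=P;y+=P@o
    x=np.linalg.solve(M,y)
    return x,[np.linalg.norm(proj(c,x)-p) for c,p in((c1,p1),(c2,p2))]
def beige(c):
    h=cv2.cvtColor(c['color'],cv2.COLOR_BGR2HSV)
    m=cv2.inRange(h,(14,50,150),(34,170,255))
    out=[]
    for k in cv2.findContours(m,cv2.RETR_EXTERNAL,cv2.CHAIN_APPROX_NONE)[0]:
        if cv2.contourArea(k)>60: out.append(k)
    return out
def tins(c,z=0.032):
    r=[]
    for k in beige(c):
        p=np.array([plane(c,*q[0],z)[:2] for q in k],np.float32)
        (x,y),rad=cv2.minEnclosingCircle(p)
        r.append((round(x,4),round(y,4),round(rad,4),round(cv2.contourArea(k)/1,0),k.mean(0)[0].round()))
    return r
E
python3 - <<'E'
from h import *
im={}
for n in("scene","side"):
    c=read_camera(n);im[n]=c['color']
    for t in tins(c):print(n,t)
def cr(n,u,v,s=5,w=80,h=60):
    return cv2.resize(im[n][v-h//2:v+h//2,u-w//2:u+w//2],None,fx=s,fy=s,interpolation=cv2.INTER_CUBIC)
a=np.hstack([cr("scene",200,170),cr("scene",360,285,5)])
b=np.hstack([cr("side",255,150),cr("side",180,260)])
# 80x60 crops; scene A origin(160,140), B(320,255); side A(215,120), B(140,230)
cv2.imwrite('pics/z0.png',np.vstack([a,b]))
E
```

```text
scene (0.489, 0.5281, 0.0684, 2326.0, array([485., 360.]))
scene (0.5472, 0.3024, 0.053, 749.0, array([363., 304.]))
scene (0.6579, 0.0345, 0.0411, 747.0, array([238., 263.]))
scene (0.3344, 0.2653, 0.0461, 225.0, array([401., 238.]))
scene (0.7187, -0.2749, 0.0626, 714.0, array([140., 209.]))
scene (0.4528, -0.0104, 0.0557, 911.0, array([284., 207.]))
scene (0.5881, -0.2852, 0.0294, 79.0, array([177., 183.]))
scene (0.7261, -0.5468, 0.0575, 146.0, array([ 80., 164.]))
scene (0.8817, -0.7849, 0.0459, 117.0, array([  4., 154.]))
scene (0.7193, -0.7847, 0.0476, 158.0, array([ 53., 131.]))
scene (0.1928, -0.3619, 0.058, 118.0, array([254., 114.]))
scene (0.3716, -0.5637, 0.1395, 1222.0, array([180., 114.]))
scene (-0.5384, 0.1875, 0.3161, 2216.0, array([496., 100.]))
scene (-0.1499, -0.7541, 0.1693, 718.0, array([248.,  50.]))
scene (-0.3975, -0.8204, 0.0711, 69.0, array([278.,  27.]))
scene (-1.2983, -0.1029, 0.1781, 288.0, array([504.,  14.]))
scene (0.3109, -1.3081, 0.5866, 7402.0, array([92., 65.]))
scene (0.2703, -1.981, 0.2449, 892.0, array([35.,  6.]))
side (0.4762, 0.5439, 0.0806, 1904.0, array([135., 361.]))
side (0.3139, 0.2645, 0.0421, 166.0, array([242., 296.]))
side (0.5304, 0.2998, 0.0505, 344.0, array([174., 275.]))
side (0.4548, -0.0126, 0.0547, 543.0, array([244., 212.]))
side (0.6604, 0.0312, 0.0417, 279.0, array([188., 201.]))
side (0.712, -0.2756, 0.057, 257.0, array([220., 146.]))
side (0.3616, -0.5647, 0.1327, 646.0, array([318., 130.]))
side (0.0759, -0.8284, 0.08, 266.0, array([403., 115.]))
side (0.5314, -0.8171, 0.0686, 80.0, array([308.,  93.]))
side (-0.0095, -1.0171, 0.4047, 3099.0, array([436.,  97.]))
side (-0.0414, -1.6447, 0.0816, 75.0, array([452.,  43.]))
side (0.568, -1.2102, 0.2057, 466.0, array([320.,  60.]))
side (-0.1349, -2.0749, 0.3045, 674.0, array([485.,  24.]))
side (0.8337, -1.8762, 0.1406, 235.0, array([323.,   4.]))
```

View pics/z0.png

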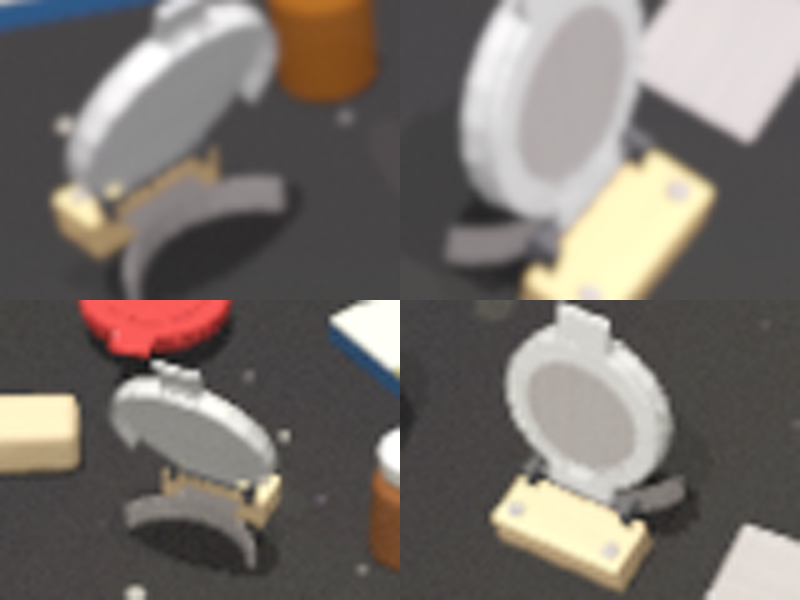

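Run:
```python
from h import *
a=read_camera("scene");b=read_camera("side")
for n,p,q in [("A fence R/L(near jar)",(216.4,178.6),(265,173)),("A fence far",(186,198),(240.6,162.4)),("A tab",(197,143),(251,136)),
 ("A hinge end1 (block corner jar side)",(202.5,170),(271,156)),("A block end2",(171,178),(248,154)),
 ("B tab",(347,245),(176.6,235.6)),("B blk inner scraper",(370,285),(190,279)),("B blk outer scraper",(383,293),(186,288)),("B fence end",(330,304),(276.5-140+140-0,327))]:
    x,e=tri(a,p,b,q);print(n,x.round(4),np.round(e,1))
for n,c,pts in (("scene",a,[(216.4,178.6),(186,198),(330,303)]),("side",b,[(265,173),(240.6,162.4),(277,327)])):
    for p in pts: print(n,plane(c,*p,0.02).round(4))
for p in [(163,266),(190,279),(186,288),(158.6,274)]: print(plane(b,*p,.03).round(4))
for p in [(370,285),(383,293)]: print(plane(a,*p,.03).round(4))
c=read_camera("wrist");print(c['origin'],c['attitude'],c['fx'],c['cx'],c['cy'])
```

```text
A fence R/L(near jar) [ 0.4855 -0.2417  0.0053] [0.5 0.4]
A fence far [ 0.5973 -0.2435  0.0094] [0.9 0.6]
A tab [ 0.5406 -0.2338  0.172 ] [0.8 0.6]
A hinge end1 (block corner jar side) [ 0.494  -0.3032  0.0233] [4.4 3.2]
A block end2 [ 0.5905 -0.3044  0.026 ] [4.1 2.8]
B tab [0.5373 0.2344 0.1561] [1.5 1. ]
B blk inner scraper [0.4872 0.2809 0.014 ] [0.3 0.2]
B blk outer scraper [0.4825 0.3111 0.011 ] [0.2 0.1]
B fence end [ 0.2661  0.0784 -0.5728] [1.6 1.3]
scene [ 0.4947 -0.2304  0.02  ]
scene [ 0.6038 -0.2305  0.02  ]
scene [0.5879 0.2462 0.02  ]
side [ 0.4787 -0.2262  0.02  ]
side [ 0.5923 -0.2371  0.02  ]
side [0.1875 0.2988 0.02  ]
[0.5801 0.2877 0.03  ]
[0.4802 0.2875 0.03  ]
[0.4743 0.3173 0.03  ]
[0.5753 0.3161 0.03  ]
[0.4979 0.2844 0.03  ]
[0.4955 0.3155 0.03  ]
[ 0.35630555 -0.5784505   0.37315311] [ 2.43774192 -1.54256121 -0.22913513] 344.2676743553604 260.51519563601227 195.56988055056212
```

Dock A (far, near jar) measures large (chord 0.11, tab 0.17 high), its mouth toward +y; dock B is small, mouth toward -y. I'll write a delta helper and move over for a closer look.

```bash
cat >> h.py <<'E'
def go(x,y,z,yaw,frm=None,pr=True):
    "delta in tool axes from pose frm=(x,y,z,yaw) (default measured) for tool-down targets; yaw deg of tool x"
    s=readout.read_state()
    if frm is None:
        M=R.from_rotvec(s['tcp_rot']).as_matrix();p=np.array(s['tool_pos']);y0=np.degrees(np.arctan2(M[1,0],M[0,0]))
    else: p=np.array(frm[:3]);y0=frm[3]
    a=np.radians(y0);T=np.array([[np.cos(a),np.sin(a),0],[np.sin(a),-np.cos(a),0],[0,0,-1]])
    d=T.T@(np.array([x,y,z])-p)
    print('delta',d.round(4),'turn z',round(-(yaw-y0),2),'yaw now',round(y0,2))
    return d
E
python3 - <<'E'
from h import *
c=read_camera("wrist");print(R.from_rotvec(c['attitude']).as_matrix().round(3))
go(.50,-.10,.30,115)
E
```

```text
[[ 0.428 -0.865 -0.262]
 [-0.904 -0.41  -0.124]
 [-0.     0.29  -0.957]]
delta [ 0.4089 -0.3703 -0.0748] turn z -89.63 yaw now 25.37
```

Emit:
jog_arm(
  deltas=[0.205,-0.185,-0.075,0,0,-45,0.4,0.205,-0.185,-0.075,0,0,-45,0.4,0.205,-0.185,-0.075,0,0,-45,0.4,0.205,-0.185,-0.075,0,0,-45,0.4,0.41,-0.37,-0.075,0,0,-90,0.4,0.41,-0.37,-0.075,0,0,-90,0.4,0.41,-0.37,-0.075,0,0,-90,0.4,0.41,-0.37,-0.075,0,0,-90,0.4],
)

```text
time: 1.2
tool_pos: [0.4403, -0.2455, 0.2909]
tcp_rot: [2.133, 2.305, 0.001]
wrist_force: [1.6, -0.1, -0.8]
width: 0.705
grip_force: 0.0
```

Run:
```python
from h import *
go(.50,-.10,.30,115)
```

```text
delta [ 0.1404  0.0708 -0.0091] turn z -20.55 yaw now 94.45
```

Emit:
jog_arm(
  deltas=[0.14,0.07,-0.01,0,0,-20.5,0.4,0.14,0.07,-0.01,0,0,-20.5,0.4,0.14,0.07,-0.01,0,0,-20.5,0.4,0.14,0.07,-0.01,0,0,-20.5,0.4,0.14,0.07,-0.01,0,0,-20.5,0.4],
)

```text
time: 1.7
tool_pos: [0.5001, -0.1012, 0.3006]
tcp_rot: [1.692, 2.646, -0.0]
wrist_force: [-0.7, -0.8, -0.2]
width: 0.699
grip_force: 0.0
```

Run:
```python
from h import *
c=read_camera("wrist");cv2.imwrite('pics/w1.png',c['color'])
for t in tins(c):print(t)
s=readout.read_state();print(s['tool_pos'],s['q'])
```

```text
(0.6982, -0.2977, 0.0315, 819.0, array([327., 334.]))
(0.6581, 0.0328, 0.0432, 4228.0, array([431., 106.]))
(0.453, -0.012, 0.0562, 7940.0, array([256.,  64.]))
[ 0.4995921  -0.10251426  0.30037814] [-2.50671487e-01 -9.08669330e-02  1.85058910e+00 -8.18328220e-04
  1.38185789e+00 -6.81680529e-01]
```

View pics/w1.png

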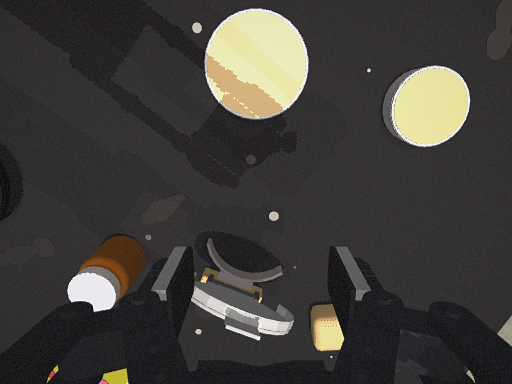

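Wrist view: large tin (256,64), small tin (431,106), large dock's fence tips near (209,235) and (282,270), lid below it with tab at (243,328).

Run:
```python
from h import *
c=read_camera("wrist")
im=c['color'][225:345,190:310]; cv2.imwrite('pics/w1z.png',cv2.resize(im,None,fx=5,fy=5,interpolation=cv2.INTER_CUBIC))
for p in [(209,235),(282,272),(236,268),(243,328)]: print(p,plane(c,*p,.02).round(4))
```

```text
(209, 235) [ 0.4834 -0.2334  0.02  ]
(282, 272) [ 0.597  -0.2426  0.02  ]
(236, 268) [ 0.5362 -0.2637  0.02  ]
(243, 328) [ 0.5849 -0.3499  0.02  ]
```

View pics/w1z.png

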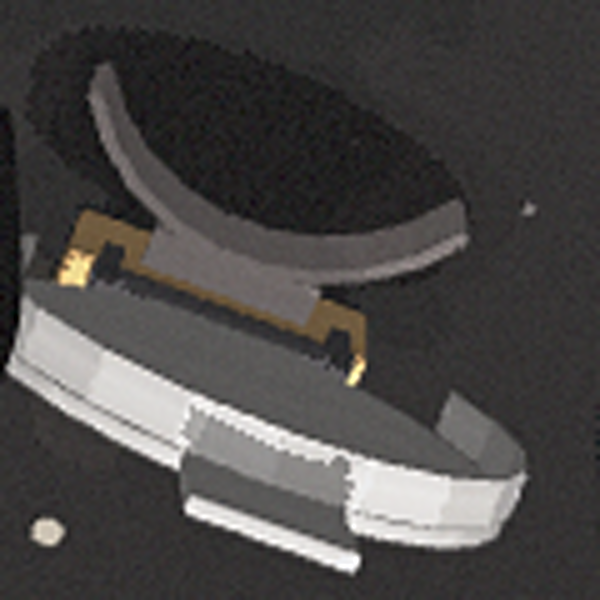

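Run:
```python
from h import *
from scipy.optimize import least_squares
c=read_camera("wrist")
def fit(pts,z,r):
    P=np.array([plane(c,190+u/5,225+v/5,z)[:2] for u,v in pts])
    f=least_squares(lambda p:np.hypot(*(P-p).T)-r,P.mean(0)+[0,.03]);print(P.round(4).tolist(),f.x.round(4),f.fun.round(4))
fit([(112,75),(150,160),(210,212),(290,236),(380,225),(458,200)],0,.061)
fit([(100,108),(160,213),(225,252),(320,270),(400,260),(466,235)],.02,.061)
for u,v in[(190,500),(358,570)]: print(plane(c,190+u/5,225+v/5,.172).round(4))
for u,v in[(62,285),(350,385),(88,210),(365,312)]: print(plane(c,190+u/5,225+v/5,.036).round(4))
go(.418,.066,.10,115)
```

```text
[[0.4907, -0.2484], [0.5107, -0.2685], [0.533, -0.2767], [0.5573, -0.2741], [0.5797, -0.2599], [0.5969, -0.2431]] [ 0.5412 -0.2152] [-0.0006  0.0004  0.001   0.     -0.002   0.0013]
[[0.4905, -0.2494], [0.5177, -0.272], [0.5389, -0.2757], [0.5654, -0.2698], [0.5845, -0.2576], [0.5979, -0.2428]] [ 0.5416 -0.215 ] [ 0.0005  0.0008 -0.0003 -0.0013 -0.0005  0.0018]
[ 0.5291 -0.242   0.172 ]
[ 0.5646 -0.2432  0.172 ]
[ 0.5001 -0.2944  0.036 ]
[ 0.5841 -0.2903  0.036 ]
[ 0.498  -0.2704  0.036 ]
[ 0.5783 -0.2677  0.036 ]
delta [ 0.1881 -0.0033  0.2002] turn z -0.46 yaw now 114.54
```

Emit:
jog_arm(
  deltas=[0.05,0,0.03,0,0,0,0.4,0.1,0,0.06,0,0,0,0.4,0.145,0,0.09,0,0,0,0.4,0.18,-0.003,0.12,0,0,0,0.4,0.193,-0.003,0.165,0,0,0,0.4,0.193,-0.003,0.21,0,0,0,0.4,0.193,-0.003,0.25,0,0,0,0.4,0.193,-0.003,0.273,0,0,0,0.4],
)

```text
time: 2.65
tool_pos: [0.413, 0.0699, 0.0236]
tcp_rot: [-1.697, -2.638, 0.006]
wrist_force: [0.0, 0.3, -0.4]
width: 0.701
grip_force: 0.0
```

Emit:
jog_arm(
  deltas=[0,0,0,0,0,0,0.4],
)

```text
time: 2.75
tool_pos: [0.4123, 0.0697, 0.0237]
tcp_rot: [-1.696, -2.636, 0.009]
wrist_force: [-0.1, -0.7, -1.1]
width: 0.699
grip_force: 0.0
```

Run:
```python
from h import *
c=read_camera("wrist")
for t in tins(c)[:3]:print(t)
s=readout.read_state();print(s['tool_pos'],s['q'])
go(.517,-.158,.027,114.5)
```

```text
[0.4146458  0.07004976 0.02588188] [ 1.08292234e-01  1.09979028e-02  2.30334081e+00 -2.89933351e-04
  8.31951755e-01 -3.18815562e-01]
delta [-0.25   -0.0014 -0.0011] turn z -0.02 yaw now 114.48
```

Emit:
jog_arm(
  deltas=[-0.02,0,0,0,0,0,0.4,-0.04,0,0,0,0,0,0.4,-0.06,0,0,0,0,0,0.4,-0.08,0,0,0,0,0,0.4,-0.1,0,0,0,0,0,0.4,-0.12,0,0,0,0,0,0.4,-0.14,0,0,0,0,0,0.4,-0.155,0,0,0,0,0,0.4],
)

```text
time: 3.6
tool_pos: [0.4838, -0.0719, 0.0301]
tcp_rot: [1.697, 2.638, 0.003]
wrist_force: [0.1, -0.1, -1.2]
width: 0.696
grip_force: 0.0
```

Run:
```python
from h import *
for n in("side","scene","wrist"):
    for t in tins(read_camera(n)):
        if .4<t[0]<.7 and abs(t[1])<.25: print(n,t)
go(.517,-.158,.027,114.5)
```

```text
side (0.4547, -0.0139, 0.056, 574.0, array([244., 212.]))
side (0.6609, 0.0317, 0.042, 278.0, array([188., 201.]))
scene (0.6579, 0.0345, 0.0411, 747.0, array([238., 263.]))
scene (0.4522, -0.0123, 0.0575, 983.0, array([283., 207.]))
wrist (0.4533, -0.0118, 0.0562, 53560.0, array([253., 100.]))
delta [-0.0938 -0.0048  0.0019] turn z -0.03 yaw now 114.47
```

Run:
```python
from h import *
c=read_camera("wrist");d=read_camera("scene")
cv2.imwrite('pics/w2.png',np.hstack([c['color'][::1,::1][:, :400],d['color'][60:,150:550]][:1]+[cv2.copyMakeBorder(d['color'][100:300,150:400],0,184,0,0,0)]))
print(bot.tip_extent,[a for a in dir(bot) if a[0]!='_'],readout.read_state())
```

```text
0.017 ['MotionError', 'tip_extent'] {'time': 3.85, 'q': array([-1.94557416e-01,  1.25329812e-01,  2.17486386e+00,  3.28701736e-04,
        8.41242552e-01, -6.23825997e-01]), 'joint_vel': array([ 0.01280249,  0.00213974,  0.01460846, -0.00268447, -0.00408117,
       -0.00136291]), 'joint_torque': array([-4.37603602e-01, -3.58270097e+01, -2.92080009e+01, -2.51092832e-02,
       -5.66435815e-02, -9.69028770e-04]), 'tool_pos': array([ 0.48094389, -0.06930287,  0.02781308]), 'tcp_rot': array([1.69758354e+00, 2.64338153e+00, 4.48278653e-04]), 'wrist_force': array([-0.26546139, -0.34922549,  0.11941471]), 'torque': array([-0.04064961, -0.04266408, -0.04306381]), 'grip_force': 0.0, 'width': 0.6981905956071391}
```

View pics/w2.png

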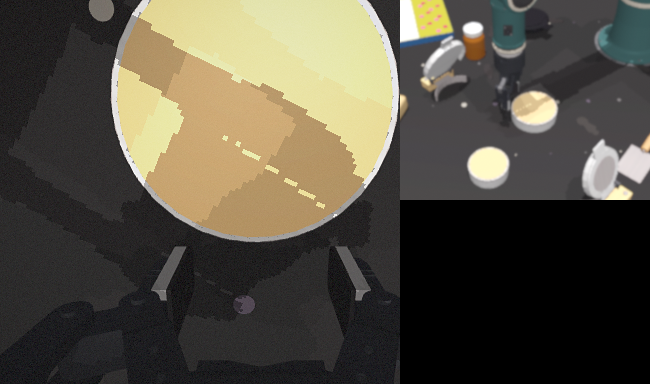

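The fingers now stand on the dock side of an unmoved tin (tin edge at row 240, finger tips at about (170,247) and (345,247)); they passed over it. I check where the tips actually are.

Run:
```python
from h import *
c=read_camera("wrist");s=readout.read_state();M=R.from_rotvec(s['tcp_rot']).as_matrix();print(s['tool_pos'])
for z in(-.03,-.01,0,.009,.017):
  print(z,[proj(c,s['tool_pos']+M@np.array([x,y,z])).round().tolist() for x in(-.011,.011) for y in (-.03,.03)])
for u,v in((180,247),(345,247),(165,292),(360,292)):
  for z in (.02,.035): p=plane(c,u,v,z); print((u,v),z,(M.T@(p-s['tool_pos'])).round(4))
```

```text
[ 0.48064002 -0.06896343  0.02752471]
-0.03 [[185.0, 310.0], [334.0, 310.0], [181.0, 261.0], [338.0, 261.0]]
-0.01 [[194.0, 284.0], [325.0, 284.0], [191.0, 239.0], [328.0, 239.0]]
0 [[198.0, 273.0], [322.0, 273.0], [195.0, 230.0], [324.0, 230.0]]
0.009 [[201.0, 264.0], [319.0, 264.0], [198.0, 223.0], [321.0, 223.0]]
0.017 [[203.0, 257.0], [316.0, 256.0], [201.0, 218.0], [318.0, 217.0]]
(180, 247) 0.02 [-0.001  -0.0395  0.0075]
(180, 247) 0.035 [ 0.0061 -0.0357 -0.0075]
(345, 247) 0.02 [-0.0011  0.0424  0.0075]
(345, 247) 0.035 [ 0.006   0.0383 -0.0075]
(165, 292) 0.02 [-0.0265 -0.049   0.0075]
(165, 292) 0.035 [-0.0169 -0.0443 -0.0075]
(360, 292) 0.02 [-0.0266  0.0519  0.0075]
(360, 292) 0.035 [-0.017   0.047  -0.0075]
```

Emit:
jog_arm(
  deltas=[0,0,-0.04,0,0,0,0.4,0.045,0,-0.04,0,0,0,0.4,0.09,0,-0.04,0,0,0,0.4,0.135,0,-0.04,0,0,0,0.4,0.155,0,-0.03,0,0,0,0.4,0.155,0,0.005,0,0,0,0.4,0.155,0,0.01,0,0,0,0.4,0.155,0,0.01,0,0,0,0.4],
)

```text
time: 4.7
tool_pos: [0.4144, 0.0717, 0.0163]
tcp_rot: [-1.694, -2.642, 0.004]
wrist_force: [-0.1, 0.0, -0.7]
width: 0.701
grip_force: 0.0
```

Emit:
jog_arm(
  deltas=[0,0,0.003,0,0,0,0.4,0,0,0.003,0,0,0,0.4],
)

```text
time: 4.9
tool_pos: [0.4175, 0.0713, 0.0152]
tcp_rot: [1.697, 2.642, 0.001]
wrist_force: [-0.2, -0.3, -0.4]
width: 0.702
grip_force: 0.0
```

Emit:
jog_arm(
  deltas=[0,0,0.002,0,0,0,0.4,0,0,0.002,0,0,0,0.4],
)

```text
time: 5.1
tool_pos: [0.417, 0.0713, 0.0128]
tcp_rot: [1.697, 2.643, 0.001]
wrist_force: [-0.6, -0.2, 0.2]
width: 0.704
grip_force: 0.0
```

Run:
```python
from h import *
s=readout.read_state();print(s['tool_pos'],s['wrist_force'])
```

```text
[0.41702088 0.07127995 0.01278542] [-0.57922255 -0.18080985  0.23569871]
```

Emit:
jog_arm(
  deltas=[0,0,0.003,0,0,0,0.4,0,0,0.003,0,0,0,0.4],
)

```text
time: 5.3
tool_pos: [0.4163, 0.0714, 0.0092]
tcp_rot: [-1.697, -2.644, 0.0]
wrist_force: [0.2, -0.6, -0.5]
width: 0.697
grip_force: 0.0
```

Emit:
jog_arm(
  deltas=[0,0,0.003,0,0,0,0.4,0,0,0.003,0,0,0,0.4],
)

```text
time: 5.5
tool_pos: [0.4161, 0.0715, 0.0059]
tcp_rot: [-1.696, -2.643, 0.001]
wrist_force: [-0.4, -0.2, -0.3]
width: 0.702
grip_force: 0.0
```

Run:
```python
from h import *
c=read_camera("scene");s=readout.read_state();print(s['tool_pos'],s['wrist_force'])
u,v=proj(c,s['tool_pos']).astype(int);print(u,v)
w=read_camera("wrist")
cv2.imwrite('pics/z3.png',np.hstack([cv2.resize(c['color'][v-40:v+20,u-40:u+40],(400,300),interpolation=2),cv2.resize(w['color'],(400,300))]))
```

```text
[0.41612409 0.07149882 0.00603045] [-0.59539718 -0.43157933  0.0052155 ]
316 221
```

View pics/z3.png

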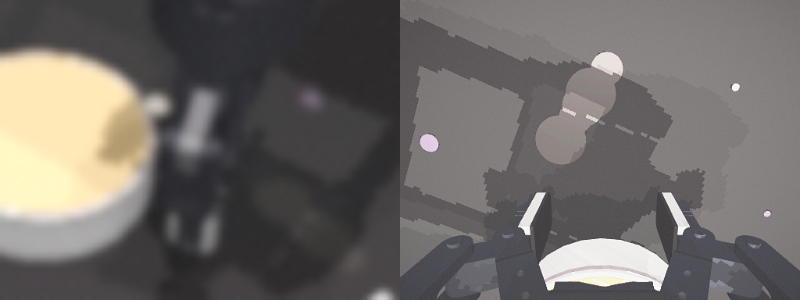

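Crop shows the near fingertip at about (314,231), just beside the tin and clearly below its rim; no table contact. Push now.

Emit:
jog_arm(
  deltas=[-0.02,0,0,0,0,0,0.4,-0.035,0,0,0,0,0,0.4,-0.05,0,0,0,0,0,0.4,-0.065,0,0,0,0,0,0.4,-0.075,0,0,0,0,0,0.4],
)

```text
time: 6.1
tool_pos: [0.4477, 0.0031, 0.0063]
tcp_rot: [-1.697, -2.643, -0.0]
wrist_force: [-0.5, 3.1, 1.5]
width: 0.706
grip_force: 1.4
```

Run:
```python
from h import *
s=readout.read_state();print(s['tool_pos'],s['wrist_force'],s['width'])
for n in("side","scene"):
    for t in tins(read_camera(n)):
        if .4<t[0]<.7 and abs(t[1])<.25: print(n,t)
```

```text
[0.44766933 0.0030559  0.00626327] [-0.47032542  3.12815027  1.45379552] 0.7059111195103063
side (0.6604, 0.0312, 0.0417, 178.0, array([187., 201.]))
scene (0.6577, 0.0347, 0.0412, 752.0, array([238., 263.]))
scene (0.4736, -0.0533, 0.0571, 781.0, array([264., 203.]))
```

Emit:
jog_arm(
  deltas=[-0.015,-0.001,0,0,0,0,0.4,-0.035,-0.001,0,0,0,0,0.4,-0.055,-0.002,0,0,0,0,0.4,-0.075,-0.002,0,0,0,0,0.4,-0.095,-0.003,0,0,0,0,0.4,-0.115,-0.003,0,0,0,0,0.4,-0.13,-0.004,0,0,0,0,0.4,-0.145,-0.004,0,0,0,0,0.4],
)

```text
time: 7.0
tool_pos: [0.504, -0.1299, 0.0061]
tcp_rot: [-1.696, -2.642, -0.0]
wrist_force: [-2.5, 4.7, 2.5]
width: 0.699
grip_force: 2.6
```

Run:
```python
from h import *
s=readout.read_state();print(s['tool_pos'],s['wrist_force'],s['width'])
for n in("side","scene","wrist"):
    for t in tins(read_camera(n)):
        if .4<t[0]<.7 and abs(t[1])<.25: print(n,t)
```

```text
[ 0.5039969  -0.12993748  0.00614197] [-2.5231186   4.69229313  2.46754532] 0.6986066768193578
side (0.6604, 0.0312, 0.0417, 276.0, array([188., 201.]))
side (0.5153, -0.1504, 0.0296, 70.0, array([247., 180.]))
scene (0.6579, 0.0346, 0.041, 744.0, array([238., 263.]))
scene (0.5293, -0.1875, 0.0575, 602.0, array([213., 189.]))
wrist (0.5162, -0.1594, 0.0331, 6689.0, array([243., 331.]))
```

Emit:
jog_arm(
  deltas=[-0.006,0,0,0,0,0,0.4,-0.012,-0.001,0,0,0,0,0.4,-0.018,-0.001,0,0,0,0,0.4,-0.023,-0.001,0,0,0,0,0.4,-0.026,-0.001,0,0,0,0,0.4],
)

```text
time: 7.65
tool_pos: [0.5145, -0.1546, 0.0062]
tcp_rot: [1.697, 2.644, -0.0]
wrist_force: [-1.2, 1.7, -1.3]
width: 0.704
grip_force: 0.9
```

Emit:
jog_arm(
  deltas=[-0.002,0,0,0,0,0,0.4,-0.003,0,0,0,0,0,0.4],
)

```text
time: 7.85
tool_pos: [0.5156, -0.1571, 0.0062]
tcp_rot: [-1.697, -2.644, 0.0]
wrist_force: [-0.8, 1.4, -1.1]
width: 0.697
grip_force: 0.9
```

Emit:
jog_arm(
  deltas=[-0.002,0,0,0,0,0,0.4,-0.003,0,0,0,0,0,0.4],
)

```text
time: 8.05
tool_pos: [0.5162, -0.1585, 0.0061]
tcp_rot: [-1.696, -2.641, -0.001]
wrist_force: [-2.2, 7.9, 1.7]
width: 0.701
grip_force: 3.8
```

Emit:
jog_arm(
  deltas=[-0.001,-0.001,0,0,0,0,0.4,-0.002,-0.001,0,0,0,0,0.4],
)

```text
time: 8.25
tool_pos: [0.5159, -0.1589, 0.006]
tcp_rot: [-1.695, -2.639, -0.005]
wrist_force: [-1.7, 15.8, 3.4]
width: 0.698
grip_force: 7.5
```

Emit:
jog_arm(
  deltas=[-0.001,-0.001,0,0,0,0,0.4,-0.002,-0.001,0,0,0,0,0.4],
)

```text
time: 8.45
tool_pos: [0.5157, -0.1592, 0.006]
tcp_rot: [-1.695, -2.637, -0.008]
wrist_force: [-1.3, 23.5, 5.8]
width: 0.7
grip_force: 11.3
```

Large tin seated (force rises to 23 N without motion; centre ≈ (0.541,-0.216)). Retreat, close, turn square.

Emit:
jog_arm(
  deltas=[0.03,0,0,0,0,0,0.4,0.06,0,-0.02,0,0,0,-1,0.06,0,-0.065,0,0,0,-1,0.06,0,-0.11,0,0,8,-1,0.06,0,-0.155,0,0,16,-1,0.06,0,-0.2,0,0,24,-1,0.06,0,-0.245,0,0,24.5,-1,0.06,0,-0.28,0,0,24.5,-1],
)

```text
time: 9.25
tool_pos: [0.493, -0.1103, 0.2905]
tcp_rot: [2.215, 2.22, 0.003]
wrist_force: [0.6, 0.4, -0.1]
width: -0.002
grip_force: 0.0
```

Run:
```python
from h import *
c=read_camera("scene");d=read_camera("side")
for a in(c,d):
  for t in tins(a):
        if .4<t[0]<.7 and abs(t[1])<.25: print(t)
go(.546,-.30,.28,90)
```

```text
(0.6579, 0.0346, 0.041, 745.0, array([238., 263.]))
(0.5527, -0.2407, 0.0826, 939.0, array([197., 185.]))
(0.6604, 0.0312, 0.0417, 278.0, array([188., 201.]))
(0.5304, -0.2411, 0.0812, 452.0, array([255., 164.]))
delta [-0.1891  0.0498  0.0143] turn z 0.13 yaw now 90.13
```

Emit:
jog_arm(
  deltas=[-0.045,0.015,0,0,0,0,-1,-0.09,0.03,0,0,0,0,-1,-0.135,0.045,0,0,0,0,-1,-0.18,0.051,0.0,0,0,0,-1,-0.189,0.051,0.035,0,0,0,-1,-0.189,0.051,0.075,0,0,0,-1,-0.189,0.051,0.1,0,0,0,-1],
)

```text
time: 10.05
tool_pos: [0.5416, -0.2989, 0.1823]
tcp_rot: [-2.218, -2.22, 0.002]
wrist_force: [0.4, -0.2, -1.4]
width: -0.002
grip_force: 0.0
```

Run:
```python
from h import *
s=readout.read_state();print(s['tool_pos'],s['wrist_force'])
p=s['tool_pos']
for th in (1.2,1.0,.8,.6,.4,.2,0): 
    print(th,round(-.302+.15*np.cos(th)-p[1],4),round(p[2]-(.057+.15*np.sin(th)),4))
```

```text
[ 0.54159749 -0.29893105  0.1823024 ] [ 0.44253052 -0.15930208 -1.3770459 ]
1.2 0.0513 -0.0145
1.0 0.078 -0.0009
0.8 0.1014 0.0177
0.6 0.1207 0.0406
0.4 0.1351 0.0669
0.2 0.1439 0.0955
0 0.1469 0.1253
```

Emit:
jog_arm(
  deltas=[0.025,0.003,0,0,0,0,-1,0.05,0.003,0,0,0,0,-1,0.065,0.003,0,0,0,0,-1,0.078,0.003,0.003,0,0,0,-1,0.09,0.003,0.01,0,0,0,-1,0.101,0.003,0.018,0,0,0,-1,0.111,0.003,0.029,0,0,0,-1,0.121,0.003,0.041,0,0,0,-1],
)

```text
time: 10.85
tool_pos: [0.5458, -0.1768, 0.1443]
tcp_rot: [2.219, 2.224, -0.0]
wrist_force: [-0.4, 0.6, -1.1]
width: 0.001
grip_force: 0.0
```

Emit:
jog_arm(
  deltas=[0.008,0,0.013,0,0,0,-1,0.014,0,0.026,0,0,0,-1,0.019,0,0.04,0,0,0,-1,0.023,0,0.054,0,0,0,-1,0.025,0,0.066,0,0,0,-1,0.026,0,0.075,0,0,0,-1],
)

```text
time: 11.45
tool_pos: [0.5453, -0.1512, 0.0688]
tcp_rot: [-2.218, -2.223, 0.001]
wrist_force: [0.4, -0.4, -0.1]
width: 0.001
grip_force: 0.0
```

Emit:
jog_arm(
  deltas=[0,0,0.006,0,0,0,-1,0,0,0.01,0,0,0,-1,0,0,0.01,0,0,0,-1],
)

```text
time: 11.75
tool_pos: [0.5457, -0.1516, 0.0599]
tcp_rot: [-2.219, -2.223, 0.0]
wrist_force: [0.3, 0.2, -0.3]
width: -0.004
grip_force: 0.0
```

Run:
```python
from h import *
c=read_camera("scene");d=read_camera("side");s=readout.read_state();print(s['tool_pos'],s['wrist_force'])
cr=lambda n,u,v:cv2.resize(n['color'][v-30:v+30,u-40:u+40],(400,300),interpolation=2)
cv2.imwrite('pics/z4.png',np.hstack([cr(c,200,170),cr(d,255,150)]))
```

```text
[ 0.54627284 -0.1517293   0.06076805] [ 0.31242979 -0.03115537 -0.6793393 ]
```

View pics/z4.png

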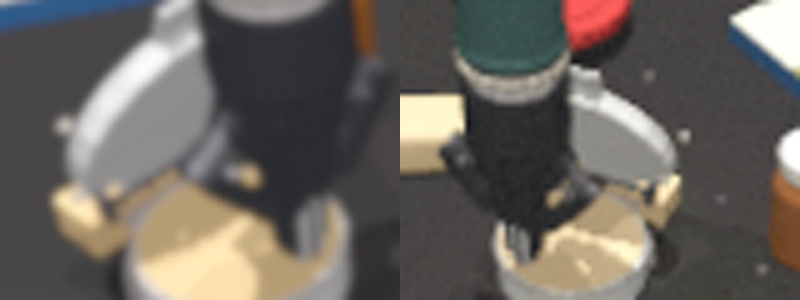

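The lid is still open: the fingers passed above/in front of it, so real tips are higher than believed. Triangulate the tips from scene (221.6,190) and side (240.6,170).

Run:
```python
from h import *
a=read_camera("scene");b=read_camera("side");s=readout.read_state()
print(s['tool_pos'],tri(a,(221.6,190),b,(240.6,170)))
for z in(0.0,0.043,.06):
  p=[s['tool_pos'][0],s['tool_pos'][1],z];print(z,proj(a,p).round(1),proj(b,p).round(1))
```

```text
[ 0.5464239  -0.15174075  0.0610145 ] (array([ 0.54457373, -0.14982938,  0.06824122]), [np.float64(1.9674331598280586), np.float64(1.3847079248903844)])
0.0 [221.6 206.6] [240.7 183.5]
0.043 [220.3 195.3] [240.2 175.6]
0.06 [219.8 190.6] [240.  172.4]
```

Shut tips are really ~TCP height +4 mm (reported z ≈ 20 mm low), consistent with the earlier pass-over. Redo the sweep 20–30 mm lower.

Emit:
jog_arm(
  deltas=[0,0,-0.045,0,0,0,-1,0,0,-0.09,0,0,0,-1,0,0,-0.135,0,0,0,-1,0,0,-0.175,0,0,0,-1,-0.045,0,-0.18,0,0,0,-1,-0.09,0,-0.18,0,0,0,-1,-0.13,0,-0.18,0,0,0,-1,-0.148,0,-0.18,0,0,0,-1],
)

```text
time: 12.75
tool_pos: [0.5461, -0.3027, 0.2412]
tcp_rot: [2.22, 2.22, -0.001]
wrist_force: [0.4, -0.1, -0.0]
width: -0.002
grip_force: 0.0
```

Emit:
jog_arm(
  deltas=[0,0,0.04,0,0,0,-1,0,0,0.08,0,0,0,-1,0,0,0.09,0,0,0,-1],
)

```text
time: 13.05
tool_pos: [0.5429, -0.2973, 0.1452]
tcp_rot: [-2.213, -2.217, 0.003]
wrist_force: [-1.4, -0.6, -1.1]
width: 0.004
grip_force: 0.0
```

Emit:
jog_arm(
  deltas=[0.015,0,0,0,0,0,-1,0.03,0,0,0,0,0,-1,0.04,0,0,0,0,0,-1,0.05,0,0,0,0,0,-1],
)

```text
time: 13.45
tool_pos: [0.5476, -0.2485, 0.1529]
tcp_rot: [2.215, 2.223, 0.002]
wrist_force: [0.4, -0.3, 0.4]
width: -0.003
grip_force: 0.4
```

Run:
```python
from h import *
s=readout.read_state();print(s['tool_pos'],s['wrist_force'])
p=s['tool_pos']
for th in (1.2,1.0,.8,.6,.4,.2,0): 
    print(th,round(-.302+.15*np.cos(th)-p[1],4),round(p[2]-(.036+.15*np.sin(th)),4))
```

```text
[ 0.54760123 -0.24849965  0.1529115 ] [ 0.35973239 -0.31086754  0.40327785]
1.2 0.0009 -0.0229
1.0 0.0275 -0.0093
0.8 0.051 0.0093
0.6 0.0703 0.0322
0.4 0.0847 0.0585
0.2 0.0935 0.0871
0 0.0965 0.1169
```

Emit:
jog_arm(
  deltas=[0.015,0,0,0,0,0,-1,0.028,0,0,0,0,0,-1,0.04,0,0.003,0,0,0,-1,0.051,0,0.01,0,0,0,-1],
)

```text
time: 13.85
tool_pos: [0.5465, -0.1975, 0.1408]
tcp_rot: [2.218, 2.223, 0.001]
wrist_force: [-0.2, -0.6, 0.0]
width: 0.005
grip_force: 0.3
```

Run:
```python
from h import *
c=read_camera("scene");d=read_camera("side");s=readout.read_state();print(s['tool_pos'],s['wrist_force'])
cr=lambda n,u,v:cv2.resize(n['color'][v-30:v+30,u-40:u+40],(400,300),interpolation=2)
cv2.imwrite('pics/z5.png',np.hstack([cr(c,200,170),cr(d,255,150)]))
```

```text
[ 0.54488741 -0.19634329  0.13870812] [-0.52363829 -0.08188276  0.17023406]
```

View pics/z5.png

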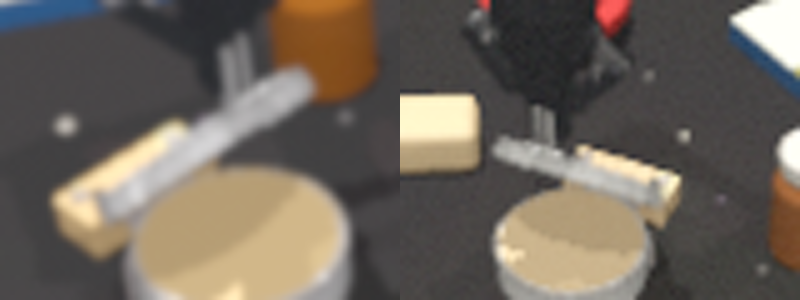

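The lid is following the tips (tilted ~45°, tin seated beneath). Continue down.

Emit:
jog_arm(
  deltas=[0.01,0,0.011,0,0,0,-1,0.019,0,0.023,0,0,0,-1,0.027,0,0.036,0,0,0,-1,0.034,0,0.049,0,0,0,-1,0.039,0,0.063,0,0,0,-1,0.043,0,0.077,0,0,0,-1,0.045,0,0.088,0,0,0,-1,0.046,0,0.097,0,0,0,-1],
)

```text
time: 14.75
tool_pos: [0.5453, -0.1521, 0.0419]
tcp_rot: [-2.218, -2.223, 0.001]
wrist_force: [0.3, -0.6, 0.3]
width: -0.001
grip_force: 0.2
```

Emit:
jog_arm(
  deltas=[0,0,0.003,0,0,0,-1,0,0,0.006,0,0,0,-1,0,0,0.006,0,0,0,-1],
)

```text
time: 15.05
tool_pos: [0.546, -0.1527, 0.0373]
tcp_rot: [2.219, 2.223, 0.0]
wrist_force: [0.2, 0.9, -0.2]
width: -0.001
grip_force: 0.0
```

Emit:
jog_arm(
  deltas=[0,0,0.002,0,0,0,-1,0,0,0.003,0,0,0,-1],
)

```text
time: 15.25
tool_pos: [0.5464, -0.1528, 0.0349]
tcp_rot: [2.218, 2.223, 0.001]
wrist_force: [-0.2, -0.0, -0.1]
width: -0.002
grip_force: 0.1
```

Keep pressing until the force rises.

Emit:
jog_arm(
  deltas=[0,0,0.002,0,0,0,-1,0,0,0.004,0,0,0,-1],
)

```text
time: 15.45
tool_pos: [0.5467, -0.1528, 0.0335]
tcp_rot: [2.219, 2.223, 0.0]
wrist_force: [-10.2, 3.9, 29.9]
width: -0.0
grip_force: 14.9
```

Emit:
jog_arm(
  deltas=[0,0,0.002,0,0,0,-1,0,0,0.003,0,0,0,-1],
)

```text
time: 15.65
tool_pos: [0.5469, -0.1528, 0.0333]
tcp_rot: [2.219, 2.224, 0.0]
wrist_force: [-15.3, 5.2, 41.8]
width: 0.002
grip_force: 20.9
```

Emit:
jog_arm(
  deltas=[0,0,0.002,0,0,0,-1,0,0,0.002,0,0,0,-1],
)

```text
time: 15.85
tool_pos: [0.547, -0.1528, 0.0332]
tcp_rot: [2.218, 2.224, 0.0]
wrist_force: [-18.7, 5.2, 48.4]
width: 0.001
grip_force: 24.1
```

Emit:
jog_arm(
  deltas=[0,0,-0.03,0,0,0,-1,0,0,-0.075,0,0,0,-1,0,0,-0.12,0,0,8,-1,0.02,0.03,-0.165,0,0,16,-1,0.05,0.06,-0.2,0,0,24,0.4,0.08,0.09,-0.23,0,0,32,0.4,0.11,0.11,-0.26,0,0,40,0.4,0.14,0.12,-0.27,0,0,48,0.4],
)

```text
time: 16.65
tool_pos: [0.6682, -0.0116, 0.2992]
tcp_rot: [2.933, 1.118, 0.008]
wrist_force: [0.7, 0.2, -0.2]
width: 0.679
grip_force: 0.0
```

Emit:
jog_arm(
  deltas=[0,0,0,0,0,8,0.4,0,0,0,0,0,16,0.4,0,0,0,0,0,24,0.4,0,0,0,0,0,32,0.4,0,0,0,0,0,40,0.4,0,0,0,0,0,48,0.4,0,0,0,0,0,56,0.4,0,0,0,0,0,64,0.4],
)

```text
time: 17.45
tool_pos: [0.6655, -0.0122, 0.2953]
tcp_rot: [3.083, -0.605, -0.0]
wrist_force: [-0.0, -0.6, -0.6]
width: 0.704
grip_force: 0.0
```

Run:
```python
from h import *
w=read_camera("wrist");c=read_camera("scene");s=readout.read_state();print(s['tool_pos'],s['q'])
for t in tins(w):print(t)
go(.659,.033,.3,-30)
cv2.imwrite('pics/w6.png',np.vstack([w['color'],np.hstack([cv2.resize(c['color'][140:200,160:240],(256,192),interpolation=2),np.zeros((192,256,3),np.uint8)])]))
```

```text
[ 0.66547909 -0.01221582  0.29526653] [-5.57750617e-02  2.13454604e-01  1.53836494e+00  3.09207266e-06
  1.38986285e+00  1.89719854e+00]
(0.5802, 0.2895, 0.0177, 118.0, array([ 80., 295.]))
(0.6579, 0.0327, 0.0431, 3646.0, array([229., 174.]))
(0.5867, -0.2914, 0.0094, 92.0, array([505., 128.]))
(0.7109, -0.2823, 0.0444, 3256.0, array([477.,  24.]))
delta [-0.0229 -0.0395 -0.0047] turn z 8.1 yaw now -21.9
```

View pics/w6.png

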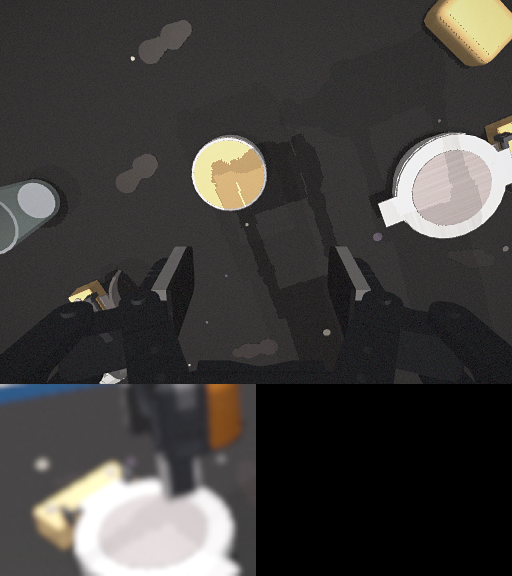

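Large lid is shut (white ring level over the tin at (450,185)); small tin at (229,174). I've used my 10 views, so measurements are numeric from here. Go behind the small tin.

Emit:
jog_arm(
  deltas=[0.03,-0.02,0.03,0,0,0,0.4,0.052,-0.038,0.07,0,0,0,0.4,0.052,-0.038,0.12,0,0,0,0.4,0.052,-0.038,0.165,0,0,0,0.4,0.052,-0.038,0.21,0,0,0,0.4,0.052,-0.038,0.25,0,0,0,0.4,0.052,-0.038,0.28,0,0,0,0.4,0.052,-0.038,0.289,0,0,0,0.4],
)

```text
time: 18.35
tool_pos: [0.724, 0.0038, 0.001]
tcp_rot: [3.084, -0.591, -0.013]
wrist_force: [-0.6, -0.0, -0.9]
width: 0.7
grip_force: 0.0
```

Emit:
jog_arm(
  deltas=[0,0,0,0,0,0,0.4],
)

```text
time: 18.45
tool_pos: [0.7264, 0.0037, 0.0043]
tcp_rot: [3.084, -0.593, -0.006]
wrist_force: [-0.1, -0.2, -0.1]
width: 0.694
grip_force: 0.0
```

Run:
```python
from h import *
s=readout.read_state();print(s['tool_pos'],s['wrist_force'])
for n in("side","scene"):
    for t in tins(read_camera(n)):
        if .4<t[0]<.75 and abs(t[1])<.3: print(n,t)
go(.5207,.068,.006,-21.9)
```

```text
[0.72640742 0.00373894 0.00428011] [-0.1060099  -0.17874869 -0.07864583]
side (0.6607, 0.0315, 0.0429, 236.0, array([188., 200.]))
side (0.712, -0.2756, 0.057, 258.0, array([220., 146.]))
scene (0.6583, 0.0335, 0.0434, 819.0, array([238., 263.]))
scene (0.7187, -0.2749, 0.0626, 718.0, array([140., 209.]))
delta [-0.2178  0.0179  0.0023] turn z 0.09 yaw now -21.81
```

Emit:
jog_arm(
  deltas=[-0.015,0,0,0,0,0,0.4,-0.03,0,0,0,0,0,0.4,-0.045,0.001,0,0,0,0,0.4,-0.06,0.003,0,0,0,0,0.4,-0.075,0.004,0,0,0,0,0.4,-0.09,0.006,0,0,0,0,0.4,-0.105,0.007,0,0,0,0,0.4,-0.115,0.008,0,0,0,0,0.4],
)

```text
time: 19.35
tool_pos: [0.621, 0.0394, 0.01]
tcp_rot: [-3.083, 0.594, -0.011]
wrist_force: [2.3, -1.0, 1.4]
width: 0.698
grip_force: 1.2
```

Run:
```python
from h import *
s=readout.read_state();print(s['tool_pos'],s['wrist_force'])
for n in("side","scene"):
    for t in tins(read_camera(n)):
        if .4<t[0]<.75 and abs(t[1])<.2: print(n,t)
go(.5207,.068,.006,-21.9)
```

```text
[0.62098262 0.03937248 0.01002938] [ 2.27229315 -0.97408468  1.35849495]
side (0.5809, 0.0548, 0.0428, 330.0, array([203., 213.]))
scene (0.5764, 0.0589, 0.0436, 485.0, array([274., 248.]))
delta [-0.1024  0.0104  0.0031] turn z 0.07 yaw now -21.83
```

Tin is following; continue.

Emit:
jog_arm(
  deltas=[-0.015,0.001,0.001,0,0,0,0.4,-0.03,0.003,0.001,0,0,0,0.4,-0.045,0.004,0.001,0,0,0,0.4,-0.06,0.006,0.001,0,0,0,0.4,-0.075,0.007,0.001,0,0,0,0.4,-0.088,0.009,0.001,0,0,0,0.4,-0.096,0.01,0.001,0,0,0,0.4,-0.1,0.01,0.001,0,0,0,0.4],
)

```text
time: 20.25
tool_pos: [0.5251, 0.0673, 0.0079]
tcp_rot: [-3.083, 0.595, -0.011]
wrist_force: [4.5, -3.0, 3.5]
width: 0.699
grip_force: 3.4
```

Emit:
jog_arm(
  deltas=[0.03,0,0,0,0,0,0.4,0.06,0,-0.03,0,0,0,0.4,0.06,0,-0.08,0,0,0,0.4,0.06,0,-0.13,0,0,0,0.4,0.06,0,-0.18,0,0,0,0.4,0.06,0,-0.225,0,0,0,0.4,0.06,0,-0.27,0,0,0,0.4,0.06,0,-0.29,0,0,0,0.4],
)

```text
time: 21.05
tool_pos: [0.5787, 0.045, 0.3011]
tcp_rot: [-3.083, 0.595, -0.01]
wrist_force: [-0.1, 0.2, 0.3]
width: 0.696
grip_force: 0.0
```

Run:
```python
from h import *
s=readout.read_state();print(s['tool_pos'],s['q'])
for n in("side","scene","wrist"):
    for t in tins(read_camera(n)):
        if .4<t[0]<.75 and abs(t[1])<.4: print(n,t)
go(.445,.015,.29,-123)
```

```text
[0.57870528 0.04501261 0.30113209] [3.45602409e-02 4.28593871e-02 1.71847398e+00 2.58165310e-04
 1.37378411e+00 1.98683534e+00]
side (0.5304, 0.2998, 0.0505, 344.0, array([174., 275.]))
side (0.4844, 0.0821, 0.0435, 374.0, array([223., 229.]))
side (0.712, -0.2756, 0.057, 257.0, array([220., 146.]))
scene (0.5472, 0.3024, 0.053, 752.0, array([363., 305.]))
scene (0.483, 0.0848, 0.044, 676.0, array([305., 233.]))
scene (0.7187, -0.2749, 0.0626, 714.0, array([140., 209.]))
scene (0.5541, -0.2859, 0.0573, 171.0, array([184., 175.]))
wrist (0.4828, 0.084, 0.0433, 2174.0, array([261., 235.]))
delta [-0.1122  0.0773  0.0073] turn z 101.14 yaw now -21.86
```

Tin at (0.483,0.084). Unwind the wrist the other way round (-258°).

Emit:
jog_arm(
  deltas=[-0.02,0.02,0,0,0,-8,0.4,-0.04,0.04,0,0,0,-16,0.4,-0.06,0.06,0,0,0,-24,0.4,-0.084,0.082,0,0,0,-32,0.4,-0.084,0.082,0,0,0,-40,0.4,-0.084,0.082,0,0,0,-48,0.4,-0.084,0.082,0,0,0,-56,0.4,-0.084,0.082,0,0,0,-64,0.4],
)

```text
time: 22.0
tool_pos: [0.467, 0.0, 0.2923]
tcp_rot: [-2.926, -1.137, 0.008]
wrist_force: [-0.3, -0.0, 0.9]
width: 0.698
grip_force: 0.0
```

Emit:
jog_arm(
  deltas=[0,0,0,0,0,-8,0.4,0,0,0,0,0,-16,0.4,0,0,0,0,0,-24,0.4,0,0,0,0,0,-32,0.4,0,0,0,0,0,-40,0.4,0,0,0,0,0,-48,0.4,0,0,0,0,0,-56,0.4,0,0,0,0,0,-64,0.4],
)

```text
time: 22.8
tool_pos: [0.4671, 0.0002, 0.2921]
tcp_rot: [-1.877, -2.513, 0.005]
wrist_force: [-0.2, 0.1, 0.0]
width: 0.701
grip_force: 0.0
```

Emit:
jog_arm(
  deltas=[0,0,0,0,0,-8,0.4,0,0,0,0,0,-16,0.4,0,0,0,0,0,-24,0.4,0,0,0,0,0,-32,0.4,0,0,0,0,0,-40,0.4,0,0,0,0,0,-48,0.4,0,0,0,0,0,-56,0.4,0,0,0,0,0,-64,0.4],
)

```text
time: 23.6
tool_pos: [0.4671, 0.0001, 0.2921]
tcp_rot: [-0.261, -3.125, 0.0]
wrist_force: [-0.3, 0.2, 1.3]
width: 0.697
grip_force: 0.0
```

Emit:
jog_arm(
  deltas=[0,0,0,0,0,-8,0.4,0,0,0,0,0,-16,0.4,0,0,0,0,0,-24,0.4,0,0,0,0,0,-32,0.4,0,0,0,0,0,-40,0.4,0,0,0,0,0,-48,0.4,0,0,0,0,0,-56,0.4,0,0,0,0,0,-63,0.4],
)

```text
time: 24.4
tool_pos: [0.4671, 0.0001, 0.2921]
tcp_rot: [1.405, -2.804, -0.005]
wrist_force: [-0.6, 0.6, 0.2]
width: 0.697
grip_force: 0.0
```

Run:
```python
from h import *
s=readout.read_state();print(s['tool_pos'],s['q']);go(.47,0,.3,-123)
w=read_camera("wrist");cv2.imwrite('w7.png',w['color']);np.save('w7.npy',{k:v for k,v in w.items()},allow_pickle=True)
for t in tins(w): print(t)
print(proj(w,[.533,.21,.02]),proj(w,[.533,.258,.0]))
# coarse grey map of the dock neighbourhood
u,v=proj(w,[.533,.25,.02]).astype(int)
g=cv2.cvtColor(w['color'],cv2.COLOR_BGR2GRAY)
u0,v0=max(u-60,0),max(v-45,0); print(u0,v0)
for r in range(v0,min(v0+90,384),3): print(r,' '.join('%2d'%(g[r,c]//10) for c in range(u0,min(u0+125,512),4)))
```

```text
[4.67082661e-01 1.31430593e-04 2.92134480e-01] [-5.31300494e-02 -1.70254271e-01  1.93530340e+00  1.02767624e-04
  1.38252348e+00 -2.55269381e+00]
delta [-0.0016 -0.0024 -0.0079] turn z -3.79 yaw now -126.79
(0.3233, 0.2431, 0.0407, 738.0, array([462., 239.]))
(0.483, 0.0836, 0.0431, 3315.0, array([290., 215.]))
[311.92204014 301.2334632 ] [328.08720583 315.80313648]
267 275
275  5  4  5  5  5  5  5  5  5  5  5  5  5  5  5  3  2  2  3  3  2  9  9  9  5  4  3 19 20 20 20 21
278  5  5  5  5  5  5  5  5  5  5  5  5  4  5  5  3  2  3  3  3  3  9  8  9  9  3  3  2 20 20 21 20
281  5  5  5  5  5  5  5  5  5  4  4  5  4  5  5  3  2  2  2  3  1  2  9  9  9  2  3  3 12 21 20 21
284  5  5  5  5  5  5  5  5  4  4  4  4  5  5  4  3  2  2  2  2  2  3  9  9  9  9  3  3  2 20 20 20
287  5  5  5  5  5  5  5  5  5  5  5  5  4  5  4  4  1  2  3  3  2  3  9  9  9  9  1  3  2 22 20 20
290  5  5  5  5  5  5  4  4  4  4  5  4  4  4  4  5  1  2  2  2  2  3  2 12 11 12  2  2  2  2 20 20
293  5  5  5  5  5  4  5  5  4  4  5  4  4  4  4  5  2  2  2  2  2  3  5 11 12  3  3  3  1  3  1  4
296  5  5  5  5  5  4  
[... 1576 characters left out ...]

344  5  5  5  5  5  4  5  5  5  5  5  9  8  9  8  4  5  9  9  3  2  2  2  3  3  3  2  3  2  3  2  3
347  5  5  5  5  5  5  5  5  5  5  5  8  4  9  5  5  9  8  9  3  2  3  2  2  2  4  3  3  3  3  3  2
350  4  5  5  4  5  5  5  4  5  5  5  9  4  4  6  8  8  8  9  2  3  2  2  3  3  3  3  1  2  3  2  3
353  5  5  5  5  5  5  5  5  4  5  4 15  4  6 13  9  9  9  2  3  2  2  2  3  3  2  3  3  3  3  3  2
356  5  4  5  5  5  5  4  5  5  5  4  4  6  7  8  8  9  8  2  3  3  2  3  2  3  3  3  3  2  2  3  2
359  5  5  5  5  5  5  5  5  5  4  5  5  5  9  9  9  8  9  3  3  3  3  3  2  2  1  2  3  2  2  3  2
362  5  5  4  5  3  2  2  3  3  3  3  3  3  2  2  8  8  7  2  2  3  2  2  2  3  2  2  2  3  3  2  2
```

Run:
```python
from h import *
from scipy.optimize import least_squares
c=np.load('w7.npy',allow_pickle=True).item()
def fit(pts,z,r):
    P=np.array([plane(c,u,v,z)[:2] for u,v in pts])
    f=least_squares(lambda p:np.hypot(*(P-p).T)-r,[.53,.21]);print(P.round(4).tolist(),f.x.round(4),f.fun.round(4))
fit([(295,325),(303,325),(311,325),(317,324),(323,322),(327,320),(331,317),(335,314)],0,.048)
fit([(299,334),(307,334),(311,334),(319,333),(323,331.5),(327,330),(331,328),(335,326)],.02,.048)
go(.448,.013,.006,-124)
```

```text
[[0.5818, 0.2414], [0.5721, 0.2487], [0.5625, 0.256], [0.5543, 0.2599], [0.5451, 0.2624], [0.5384, 0.2631], [0.5307, 0.2624], [0.523, 0.2616]] [0.5392 0.2151] [ 0.0021 -0.0009 -0.0009 -0.0007 -0.0003  0.0001  0.      0.0012]
[[0.5788, 0.2438], [0.5696, 0.2508], [0.5649, 0.2543], [0.5547, 0.2599], [0.5486, 0.2613], [0.5426, 0.2626], [0.5361, 0.2632], [0.5296, 0.2639]] [0.5383 0.2152] [ 0.0016 -0.0006 -0.0007 -0.0004 -0.0008 -0.0004  0.0001  0.0015]
delta [0.0013 0.023  0.2862] turn z -3.12 yaw now -127.12
```

Run:
```python
from h import *
f=(.4671,.0001,.2921,-126.9)
go(.431,.028,.007,-133,f)
g=(.431,.028,.007,-133)
go(.4516,.0502,.007,-133,g);go(.4841,.1113,.007,-125,g);go(.5164,.1744,.007,-118,g)
```

```text
delta [-0.0006  0.0456  0.2851] turn z 6.1 yaw now -126.9
delta [-0.0303  0.0001  0.    ] turn z 0 yaw now -133
delta [-0.0971  0.018   0.    ] turn z -8 yaw now -133
delta [-0.1653  0.0374  0.    ] turn z -15 yaw now -133
```

Emit:
jog_arm(
  deltas=[0,0.02,0.04,0,0,6,0.4,-0.001,0.04,0.085,0,0,6,0.4,-0.001,0.046,0.13,0,0,6,0.4],
)

```text
time: 24.75
tool_pos: [0.4299, 0.0292, 0.1621]
tcp_rot: [1.256, -2.877, -0.003]
wrist_force: [0.6, 0.5, 0.3]
width: 0.699
grip_force: 0.0
```

Emit:
jog_arm(
  deltas=[0,0,0.045,0,0,0,0.4,0,0,0.09,0,0,0,0.4,0,0,0.13,0,0,0,0.4,0,0,0.15,0,0,0,0.4,0,0,0.155,0,0,0,0.4,0,0,0.155,0,0,0,0.4],
)

```text
time: 25.35
tool_pos: [0.4305, 0.0284, 0.0087]
tcp_rot: [1.254, -2.876, -0.003]
wrist_force: [0.1, 1.2, 1.2]
width: 0.7
grip_force: 0.0
```

Run:
```python
from h import *
s=readout.read_state();print(s['tool_pos'],s['wrist_force'],s['q'])
for n in("side","scene"):
    for t in tins(read_camera(n)):
        if .4<t[0]<.75 and abs(t[1])<.2: print(n,t)
go(.4516,.0502,.007,-133);go(.4841,.1113,.007,-125);go(.5164,.1744,.007,-118)
```

```text
[0.43051467 0.02835232 0.00866289] [0.13170559 1.23559188 1.24236462] [ 7.96663281e-03  6.28698463e-02  2.29126249e+00  8.62301834e-05
  7.92104001e-01 -2.38544706e+00]
side (0.4832, 0.0823, 0.0423, 220.0, array([223., 230.]))
scene (0.4815, 0.0846, 0.0435, 664.0, array([305., 232.]))
delta [-0.0284  0.0014  0.004 ] turn z 0.13 yaw now -132.87
delta [-0.0953  0.0192  0.004 ] turn z -7.87 yaw now -132.87
delta [-0.1635  0.0385  0.004 ] turn z -14.87 yaw now -132.87
```

Push first half with gradual turn.

Emit:
jog_arm(
  deltas=[-0.015,0.001,0.001,0,0,0,0.4,-0.028,0.001,0.002,0,0,0,0.4,-0.042,0.005,0.002,0,0,-1.5,0.4,-0.055,0.009,0.002,0,0,-3,0.4,-0.068,0.012,0.002,0,0,-5,0.4,-0.082,0.016,0.002,0,0,-6.5,0.4,-0.095,0.019,0.002,0,0,-8,0.4],
)

```text
time: 26.15
tool_pos: [0.4839, 0.1119, 0.0087]
tcp_rot: [1.458, -2.782, 0.001]
wrist_force: [-1.7, -5.3, 6.6]
width: 0.699
grip_force: 3.6
```

Run:
```python
from h import *
s=readout.read_state();print(s['tool_pos'],s['wrist_force'],s['q'][5],s['width'])
for n in("side","scene"):
    for t in tins(read_camera(n)):
        if .4<t[0]<.75 and abs(t[1])<.24: print(n,t)
go(.5164,.1744,.007,-118)
```

```text
[0.48390857 0.11189719 0.00866337] [-1.7398978 -5.3196876  6.6106093] -2.3583432329595815 0.6991224720913897
side (0.5105, 0.1469, 0.0427, 386.0, array([206., 240.]))
scene (0.5106, 0.1521, 0.0436, 792.0, array([319., 254.]))
delta [-0.0684  0.009   0.0017] turn z -6.71 yaw now -124.71
```

Emit:
jog_arm(
  deltas=[-0.012,0.002,0.001,0,0,-1,0.4,-0.024,0.003,0.001,0,0,-2.5,0.4,-0.035,0.005,0.001,0,0,-3.5,0.4,-0.045,0.006,0.001,0,0,-4.5,0.4,-0.053,0.007,0.001,0,0,-5.5,0.4,-0.06,0.008,0.001,0,0,-6.5,0.4],
)

```text
time: 26.85
tool_pos: [0.5114, 0.1654, 0.0072]
tcp_rot: [1.611, -2.697, -0.0]
wrist_force: [-0.6, -2.3, 2.1]
width: 0.702
grip_force: 2.5
```

Run:
```python
from h import *
s=readout.read_state();print(s['tool_pos'],s['wrist_force'],s['q'][5],s['width'])
for n in("side","scene"):
    for t in tins(read_camera(n)):
        if .4<t[0]<.75 and abs(t[1])<.34: print(n,t)
go(.5164,.1744,.007,-118); go(.5164,.1844,.007,-118)
```

```text
[0.51136681 0.16535063 0.00717943] [-0.64728599 -2.25777014  2.14381205] -2.381555989508649 0.7019938716062003
side (0.5308, 0.3018, 0.0508, 350.0, array([174., 275.]))
side (0.5307, 0.2009, 0.042, 176.0, array([196., 250.]))
scene (0.5472, 0.3024, 0.053, 747.0, array([363., 304.]))
scene (0.5346, 0.2055, 0.0434, 488.0, array([326., 273.]))
scene (0.7187, -0.2749, 0.0626, 710.0, array([140., 209.]))
scene (0.5541, -0.2859, 0.0573, 172.0, array([184., 175.]))
delta [-0.0097 -0.0001  0.0003] turn z -0.32 yaw now -118.32
delta [-0.0185  0.0047  0.0003] turn z -0.32 yaw now -118.32
```

Emit:
jog_arm(
  deltas=[-0.003,0,0,0,0,0,0.4,-0.006,0,0,0,0,0,0.4,-0.008,0,0,0,0,0,0.4],
)

```text
time: 27.25
tool_pos: [0.5148, 0.1717, 0.0072]
tcp_rot: [1.609, -2.698, -0.0]
wrist_force: [-1.0, -1.6, 0.0]
width: 0.703
grip_force: 0.8
```

Emit:
jog_arm(
  deltas=[-0.002,0.001,0,0,0,0,0.4,-0.003,0.001,0,0,0,0,0.4],
)

```text
time: 27.45
tool_pos: [0.5157, 0.1746, 0.0073]
tcp_rot: [-1.61, 2.698, -0.001]
wrist_force: [0.4, -3.3, -0.2]
width: 0.699
grip_force: 2.1
```

Emit:
jog_arm(
  deltas=[-0.002,0.001,0,0,0,0,0.4,-0.002,0.001,0,0,0,0,0.4],
)

```text
time: 27.65
tool_pos: [0.5164, 0.1759, 0.0076]
tcp_rot: [-1.611, 2.697, -0.004]
wrist_force: [1.2, -7.5, 0.5]
width: 0.703
grip_force: 4.5
```

Emit:
jog_arm(
  deltas=[-0.001,0.001,0,0,0,0,0.4,-0.002,0.001,0,0,0,0,0.4],
)

```text
time: 27.85
tool_pos: [0.5168, 0.1766, 0.0077]
tcp_rot: [1.611, -2.696, 0.007]
wrist_force: [2.7, -16.3, 2.0]
width: 0.703
grip_force: 8.4
```

Emit:
jog_arm(
  deltas=[-0.001,0.001,0,0,0,0,0.4,-0.002,0.001,0,0,0,0,0.4],
)

```text
time: 28.05
tool_pos: [0.5169, 0.177, 0.0077]
tcp_rot: [1.611, -2.694, 0.011]
wrist_force: [3.7, -23.1, 3.3]
width: 0.703
grip_force: 11.9
```

Run:
```python
from h import *
s=readout.read_state();print(s['tool_pos'],s['wrist_force'],s['q'][5],s['width'])
for n in("side","scene"):
    for t in tins(read_camera(n)):
        if .4<t[0]<.6 and .1<t[1]<.34: print(n,t)
```

```text
[0.51693719 0.1770006  0.00767459] [  3.70593834 -23.07992068   3.32742459] -2.352975831475627 0.7026984061374247
side (0.5308, 0.3018, 0.0508, 350.0, array([174., 275.]))
side (0.5303, 0.207, 0.0389, 96.0, array([195., 251.]))
scene (0.5476, 0.3024, 0.0526, 746.0, array([363., 304.]))
scene (0.5401, 0.2149, 0.0427, 432.0, array([327., 278.]))
```

Small tin seated at the fence (23 N, no motion). Retreat up, shut the gripper, go behind the small lid.

Emit:
jog_arm(
  deltas=[0.03,0,0,0,0,0,0.4,0.06,0,-0.02,0,0,0,-1,0.06,0,-0.065,0,0,0,-1,0.06,0,-0.11,0,0,0,-1,0.06,0,-0.155,0,0,0,-1,0.06,0,-0.2,0,0,0,-1,0.06,0,-0.245,0,0,0,-1,0.06,0,-0.255,0,0,0,-1],
)

```text
time: 28.95
tool_pos: [0.4907, 0.13, 0.2697]
tcp_rot: [-1.603, 2.688, -0.005]
wrist_force: [1.2, -0.4, 0.3]
width: -0.004
grip_force: 0.0
```

Emit:
jog_arm(
  deltas=[-0.04,0.01,0,0,0,0,-1,-0.085,0.02,0,0,0,0,-1,-0.13,0.03,0,0,0,0,-1,-0.165,0.04,0,0,0,0,-1,-0.178,0.045,0,0,0,0,-1,-0.178,0.045,0,0,0,0,-1],
)

```text
time: 29.55
tool_pos: [0.5318, 0.3084, 0.2613]
tcp_rot: [1.612, -2.695, -0.001]
wrist_force: [0.5, -0.1, -0.1]
width: -0.0
grip_force: 0.0
```

Run:
```python
from h import *
s=readout.read_state();print(s['tool_pos'],s['wrist_force'],s['q'])
go(.533,.305,.134,-118)
a=read_camera("scene");b=read_camera("side")
# lid/tab: bright neutral pixels near dock
for c,p in((a,[.538,.24,.11]),(b,[.538,.24,.11])):
    u,v=proj(c,p).astype(int);h=cv2.cvtColor(c['color'],cv2.COLOR_BGR2HSV)
    m=cv2.inRange(h,(0,0,120),(180,45,255));m2=np.zeros_like(m);m2[v-40:v+40,u-35:u+30]=m[v-40:v+40,u-35:u+30]
    k=max(cv2.findContours(m2,0,1)[0],key=cv2.contourArea)[:,0];i=k[:,1].argmin();print((u,v),cv2.boundingRect(k),k[i])
for c in(a,b):print(proj(c,[.538,.234,.156]))
```

```text
[0.53175164 0.30840429 0.26128045] [ 0.48547269 -0.10496562 -0.12698925] [ 4.84796321e-01  1.31697149e-01  1.69466568e+00  4.54636086e-04
  1.31660800e+00 -2.16423189e+00]
delta [ 0.0024 -0.0027  0.1273] turn z -0.23 yaw now -118.23
(np.int64(347), np.int64(262)) (312, 239, 65, 63) [351 239]
(np.int64(178), np.int64(245)) (161, 230, 42, 42) [172 230]
[347.56274069 246.26391949]
[176.99630102 234.59098127]
```

Emit:
jog_arm(
  deltas=[0,0,0.045,0,0,0,-1,0,0,0.09,0,0,0,-1,0,0,0.127,0,0,0,-1,0,0,0.127,0,0,0,-1],
)

```text
time: 30.05
tool_pos: [0.5274, 0.3024, 0.1289]
tcp_rot: [1.6, -2.689, -0.001]
wrist_force: [-1.4, 0.2, -0.8]
width: 0.002
grip_force: 0.0
```

Emit:
jog_arm(
  deltas=[0.018,-0.009,0,0,0,0,-1,0.035,-0.019,0,0,0,0,-1,0.049,-0.026,0,0,0,0,-1,0.062,-0.033,0,0,0,0,-1,0.075,-0.04,0,0,0,0,-1,0.088,-0.047,0,0,0,0,-1],
)

```text
time: 30.65
tool_pos: [0.5322, 0.2059, 0.1364]
tcp_rot: [-1.608, 2.697, -0.0]
wrist_force: [-0.0, 0.8, 0.0]
width: -0.0
grip_force: 0.3
```

Run:
```python
from h import *
s=readout.read_state();print(s['tool_pos'],s['wrist_force'],s['grip_force'],s['q'][5])
go(.533,.19,.117,-118);go(.533,.16,.038,-118)
a=read_camera("scene");b=read_camera("side")
for c,p in((a,[.538,.24,.11]),(b,[.538,.24,.11])):
    u,v=proj(c,p).astype(int);h=cv2.cvtColor(c['color'],cv2.COLOR_BGR2HSV)
    m=cv2.inRange(h,(0,0,120),(180,45,255));m2=np.zeros_like(m);m2[v-40:v+40,u-35:u+30]=m[v-40:v+40,u-35:u+30]
    k=max(cv2.findContours(m2,0,1)[0],key=cv2.contourArea)[:,0];i=k[:,1].argmin();print((u,v),cv2.boundingRect(k),k[i])
```

```text
[0.53221354 0.20585038 0.13635119] [-0.03371727  0.82494744  0.03991846] 0.33215360665053595 -2.3207392518446115
delta [ 0.0136 -0.0082  0.0194] turn z -0.39 yaw now -118.39
delta [ 0.04   -0.0225  0.0984] turn z -0.39 yaw now -118.39
(np.int64(347), np.int64(262)) (313, 234, 64, 68) [343 234]
(np.int64(178), np.int64(245)) (165, 227, 38, 46) [180 227]
```

Emit:
jog_arm(
  deltas=[0.007,-0.004,0.01,0,0,0,-1,0.014,-0.008,0.019,0,0,0,-1,0.021,-0.012,0.029,0,0,0,-1,0.027,-0.015,0.04,0,0,0,-1,0.032,-0.018,0.052,0,0,0,-1,0.036,-0.02,0.065,0,0,0,-1,0.039,-0.022,0.08,0,0,0,-1,0.04,-0.022,0.093,0,0,0,-1],
)

```text
time: 31.55
tool_pos: [0.5317, 0.1609, 0.0406]
tcp_rot: [1.608, -2.697, -0.0]
wrist_force: [-0.2, -0.1, 0.4]
width: 0.003
grip_force: 0.3
```

Emit:
jog_arm(
  deltas=[0,0,0.003,0,0,0,-1,0,0,0.006,0,0,0,-1,0,0,0.007,0,0,0,-1],
)

```text
time: 31.85
tool_pos: [0.5321, 0.1616, 0.0352]
tcp_rot: [1.609, -2.698, -0.0]
wrist_force: [-0.3, -0.3, 0.8]
width: -0.003
grip_force: 0.2
```

Emit:
jog_arm(
  deltas=[0,0,0.002,0,0,0,-1,0,0,0.003,0,0,0,-1],
)

```text
time: 32.05
tool_pos: [0.5328, 0.1617, 0.0339]
tcp_rot: [-1.609, 2.697, -0.0]
wrist_force: [-4.5, -1.0, 12.6]
width: 0.003
grip_force: 6.2
```

Emit:
jog_arm(
  deltas=[0,0,0.002,0,0,0,-1,0,0,0.004,0,0,0,-1,0,0,0.004,0,0,0,-1],
)

```text
time: 32.35
tool_pos: [0.533, 0.1617, 0.0335]
tcp_rot: [-1.609, 2.697, -0.0]
wrist_force: [-11.6, -3.1, 30.0]
width: -0.003
grip_force: 15.2
```

Emit:
jog_arm(
  deltas=[0,0,-0.02,0,0,0,-1,0,0,-0.06,0,0,0,-1,0,0,-0.11,0,0,0,-1,0.02,0,-0.16,0,0,0,-1,0.05,0,-0.21,0,0,0,-1,0.08,0,-0.26,0,0,0,-1,0.08,0,-0.28,0,0,0,-1],
)

```text
time: 33.05
tool_pos: [0.4935, 0.0898, 0.3117]
tcp_rot: [-1.607, 2.696, -0.003]
wrist_force: [0.5, 0.3, -0.6]
width: -0.001
grip_force: 0.0
```

Run:
```python
from h import *
s=readout.read_state();print(s['tool_pos'],s['wrist_force'])
for n in("scene","side","wrist"):
  c=read_camera(n);h=cv2.cvtColor(c['color'],cv2.COLOR_BGR2HSV)
  m=cv2.inRange(h,(0,0,105),(180,50,255))
  for nm,D in(("S",(.538,.215)),("L",(.5415,-.215))):
    u,v=proj(c,[*D,.04])
    if not(0<u<512 and 0<v<384): continue
    for k in cv2.findContours(m,0,1)[0]:
        k=k[:,0]
        if cv2.contourArea(k)>150 and cv2.pointPolygonTest(k[:,None],(float(u),float(v)),False)>=0:
            P=np.array([plane(c,*q,.04)[:2] for q in k]);print(n,nm,'x',P[:,0].min().round(4),P[:,0].max().round(4),'y',P[:,1].min().round(4),P[:,1].max().round(4))
```

```text
[0.49354869 0.08975257 0.31167899] [ 0.52848866  0.28371045 -0.59392582]
scene S x 0.4846 0.6074 y 0.1381 0.287
scene L x 0.4728 0.6237 y -0.3024 -0.1158
side S x 0.4777 0.5951 y 0.1375 0.2831
side L x 0.4686 0.612 y -0.312 -0.1209
wrist S x 0.4863 0.6094 y 0.1382 0.3007
```

```bash
python3 -c "
from workcell import finish_job
print(finish_job())"
```

```text
the job is handed in; nothing more can be done
None
```

Both tins are seated against their matching fences, and both lids are pressed down to their stops (the wrist's z reading was the same on both). I handed the job in at about 33 s. The small lid was checked by numbers only, because I had used my 10 picture views. The last wrist joint also read -2.553 rad at one point, just past its -2.55 limit; this may be sensor noise.

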